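# Draw two finished samples out of the reader

### The arm

A 7-joint arm with a two-finger parallel gripper is mounted at the origin on the work surface. World frame = base frame: x ahead of the robot, y to its left, z up, the work surface at z = 0. Lengths are in m, angles in degrees, forces in N, time in s.
With the tool pointing down it reaches from about 0.425 to 0.95 m from the base axis. Payload 16.7 kg.
Tool frame: the origin (TCP) lies at the very end of the fingers, on their centre line; the grasp point (between the pads) lies 19 mm behind it; z points along the fingers, y is the direction in which the jaws open and shut (so a half turn about z gives the same grasp; the last joint's range is limited). The gripper opens to 94 mm and grips with 3 to 60 N. Pads are 16 mm wide; open, the fingers measure 119 mm over their backs; the gripper's body (75 mm by 177 mm) begins 78 mm behind the grasp point.
Start: joints at [-84.311, 24.414, 4.234, 92.017, -1.954, 63.644, -3.845], TCP at [0.166, 0.654, 0.205] pointing down, gripper open.
Joint ranges: [-163.25, 163.25], [-28.42, 122.38], [-70.27, 78.77], [12.13, 141.07], [-58.53, 238.53], [9.26, 117.41], [-156.51, 156.51]. Speed limits (degrees/s): [108.29, 108.29, 136.94, 136.94, 172.46, 172.46, 172.46].

### API

Orientations are given as a 3x3 rotation matrix whose columns are the frame's x, y, z axes.
In Python, from bench import robot, open_gripper, close, inverse_kinematics, optics gives the robot as it stands. The module is installed in compiled form; this text tells all that it offers. Calls block until the motion is done:
- robot.goto(position, orientation): joint-space move of the TCP to a pose.
- robot.move_l(position, rot=None, speed=0.15): straight line of the TCP; rot=None keeps the orientation; speed is the mean speed in m/s.
- robot.movej(angles): joint-space move.
- open_gripper() and close(grip_force=None): open the fingers fully, or close them until they stop; grip_force is the grip in N (None keeps the last).
- robot.hold(seconds).
- inverse_kinematics(position, orientation): joint angles nearest the present ones, or None.
- optics.capture(name): name is "scene" or "top" or "wrist"; returns a dict with "pixels" (384x512x3 uint8, red, green, blue), "fx", "fy", "cx", "cy" (pixels), "R" (3x3) and "t" (3): a world point X has camera coordinates R X + t; the wrist camera has in their place "mount" (4x4, takes a point from camera to tool coordinates, whose origin is the TCP and whose axes are the flange's). Camera axes: x right, y down, z forward; pixel columns grow to the right and rows downward; lengths in m; the calibration is good to about 2 mm. A picture is of the moment at which its call begins: read the wrist's pose just before it. There is no depth.
A pose or a line that the arm cannot do raises robot.IKError and nothing moves.
- robot.finish_job(): hands the job in, once; it reports no verdict.
Readings, each from a call of its own:
- robot.read_time_s(): time.
- robot.read_q(): joint angles.
- robot.read_joint_vel(): joint speeds.
- robot.read_effort(): joint torques, N m.
- robot.read_position(): TCP position.
- robot.read_ee_rot(): TCP orientation.
- robot.read_wrist_force(): force on the tool from outside, world axes, zero at the start.
- robot.read_moment(): the same for the moment, N m.
- robot.read_grip_width(): finger opening in m.
Only numpy, scipy, OpenCV 4.12 (cv2) and the standard library are available. Lean on these libraries where they do the work, as an engineer would, in place of code of your own. Each camera call takes 0.05 s, during which the arm holds its last target.

### The job

Two samples on the three-lane reader are done: with a fingertip hooked behind its lip, first draw out the tray on which the red-capped jar stands, all the way to its stop, and then the tray of the blue-capped jar in the same way. Pull by the inside of the lip without gripping it, keep every jar standing on its seat and never lift one, leave the white-capped jar's tray in the reader, and leave the glassware around it where it stands.

Things in the scene. Friction and masses are not known exactly. Their poses are not given: they have to be found in the camera images.
- reader: three-lane sample reader, fixed; place and yaw vary. Grey deck 380 (x) by 350 (y), 10 mm high; white housing 62 mm high on its rear part (x -10 to +140 mm). Origin on the bench, 240 mm behind the deck's front edge, midway across. Trays are drawn out along its -x; +y is its left. One tray in each lane, at y = +110, 0, -110 mm; one jar on each, in any order
- tray_l (a joint): slide of the left tray, m: 0 fully in, 0.100 fully out at its stop; starts between 0 and 0.020. Stiff rail friction of about 2 N plus damping 8 N s/m; it stays where it is left
- hook_l (a point): middle of the top edge of the left tray's lip, on its inner (rear, reader +x) face; moves with the tray; 52 mm above the bench. The lip, an upright wall 70 mm wide and 9 mm thick, lies in front of this point. Its inner face drops 31 mm to the tray floor (21 mm above the bench), which is free for 40 mm behind it and 74 mm wide between side walls 30 mm high above the bench
- seat_l (a point): centre of the black round seat mark on the left tray's floor, 75 mm behind the lip's inner face, 21 mm above the bench; moves with the tray
- tray_m (a joint): slide of the middle tray, m: 0 fully in, 0.100 fully out at its stop; starts between 0 and 0.020. Stiff rail friction of about 2 N plus damping 8 N s/m; it stays where it is left
- hook_m (a point): middle of the top edge of the middle tray's lip, on its inner (rear, reader +x) face; moves with the tray; 52 mm above the bench. The lip, an upright wall 70 mm wide and 9 mm thick, lies in front of this point. Its inner face drops 31 mm to the tray floor (21 mm above the bench), which is free for 40 mm behind it and 74 mm wide between side walls 30 mm high above the bench
- seat_m (a point): centre of the black round seat mark on the middle tray's floor, 75 mm behind the lip's inner face, 21 mm above the bench; moves with the tray
- tray_r (a joint): slide of the right tray, m: 0 fully in, 0.100 fully out at its stop; starts between 0 and 0.020. Stiff rail friction of about 2 N plus damping 8 N s/m; it stays where it is left
- hook_r (a point): middle of the top edge of the right tray's lip, on its inner (rear, reader +x) face; moves with the tray; 52 mm above the bench. The lip, an upright wall 70 mm wide and 9 mm thick, lies in front of this point. Its inner face drops 31 mm to the tray floor (21 mm above the bench), which is free for 40 mm behind it and 74 mm wide between side walls 30 mm high above the bench
- seat_r (a point): centre of the black round seat mark on the right tray's floor, 75 mm behind the lip's inner face, 21 mm above the bench; moves with the tray
- jar_red: small closed sample jar of amber glass with a red cap, 40 mm diameter, 45 mm tall, 55 to 115 g, loose, standing upright on one of the trays within 15 mm of the seat mark; origin at the centre of its underside
- jar_blue: small closed sample jar of amber glass with a blue cap, 40 mm diameter, 45 mm tall, 55 to 115 g, loose, standing upright on one of the trays within 15 mm of the seat mark; origin at the centre of its underside
- jar_white: small closed sample jar of amber glass with a white cap, 40 mm diameter, 45 mm tall, 55 to 115 g, loose, standing upright on one of the trays within 15 mm of the seat mark; origin at the centre of its underside
- amber_bottle: loose amber glass bottle with black cap, 60 mm diameter, 130 mm tall, standing beside the reader; origin at the centre of its underside
- white_bottle: loose white porcelain bottle, 76 mm diameter, 125 mm tall, standing beside the reader; origin at the centre of its underside
- beaker: loose clear glass beaker, 70 mm diameter, 85 mm tall, standing beside the reader; origin at the centre of its underside
- cylinder: loose glass measuring cylinder, foot 64 mm diameter, 130 mm tall, standing beside the reader; origin at the centre of its underside
There are look-alikes about, which are no part of the job. What is shaped like the jar_red but yellow is not meant.

How it is judged:
By the outcome, as a careful person would: the job done as asked, in the order asked, and still so for the second after the job is handed in, with the robot touching nothing.
It also fails if it takes over 61 s, if anything falls off the work surface, if the arm or the gripper's body presses on something with over 40 N, if the wrist force passes 120 N, or if a joint passes its speed limit or range.

## Working session

There is one attempt and no reset: what is moved stays moved. The work goes in short steps, each a Python script; the robot and the scene stay as the last script left them, time stands still between calls to the robot, and variables do not carry over. Pictures are saved under pics/ and viewed, and the job is handed in when it is done.

```bash
mkdir -p pics
python3 - <<'E'
from bench import robot, optics
import cv2,numpy as np
for n in ["scene","top","wrist"]:
    d=optics.capture(n); cv2.imwrite(f"pics/{n}0.png",d["pixels"][:,:,::-1])
    np.save(f"{n}0.npy",d,allow_pickle=True)
    print(n,d["fx"],d["cx"],d.get("R"),d.get("t"),d.get("mount"))
print(robot.read_time_s(),robot.read_ee_rot(),robot.read_grip_width())
E
```

```text
scene 446.3631396319164 261.9519556338375 [[-0.48482692  0.87440956 -0.01872923]
 [ 0.54885767  0.2875084  -0.78491667]
 [-0.68095382 -0.39082841 -0.61931821]] [ 0.28656798 -0.2827751   1.483043  ] None
top 424.3710370398348 251.05934843449208 [[ 0.13367347 -0.99101328  0.00490648]
 [-0.97080298 -0.13193923 -0.20033376]
 [ 0.19918078  0.02201608 -0.97971542]] [-0.05606376  0.57708107  1.19677689] None
wrist 280.63829325508357 255.68169923611592 None None [[-5.03877403e-04 -9.61309663e-01 -2.75469559e-01  8.02623146e-02]
 [ 9.99999844e-01 -4.18327745e-04 -3.69314206e-04 -3.00635050e-04]
 [ 2.39788756e-04 -2.75469702e-01  9.61309724e-01 -1.78947110e-01]
 [ 0.00000000e+00  0.00000000e+00  0.00000000e+00  1.00000000e+00]]
0.15 [[-9.69201801e-01  2.46267826e-01 -1.64714266e-04]
 [ 2.46267870e-01  9.69201338e-01 -9.50358902e-04]
 [-7.44015343e-05 -9.61653391e-04 -9.99999535e-01]] 0.09365986871314864
```

View pics/scene0.png

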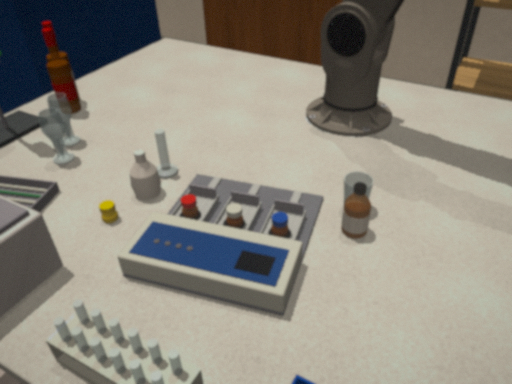

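View pics/top0.png

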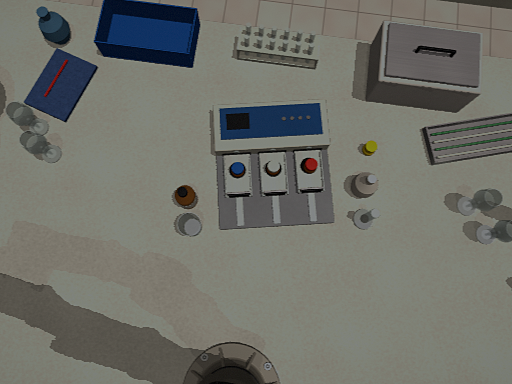

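View pics/wrist0.png

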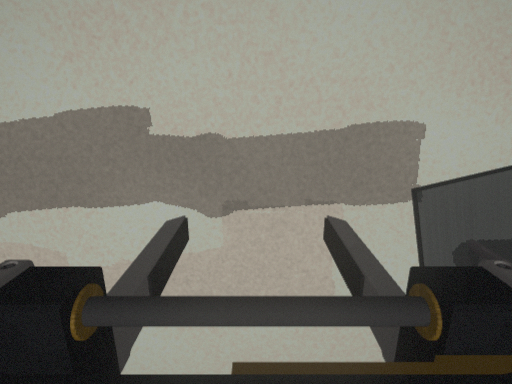

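Run:
```python
import cv2
a=cv2.imread("pics/top0.png")[90:245,170:400]; cv2.imwrite("pics/topz.png",cv2.resize(a,None,fx=3.4,fy=3.4,interpolation=cv2.INTER_CUBIC))
a=cv2.imread("pics/scene0.png")[120:310,80:380]; cv2.imwrite("pics/scenez.png",cv2.resize(a,None,fx=2.6,fy=2.6,interpolation=cv2.INTER_CUBIC))
```

```text
(no output)
```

View pics/topz.png

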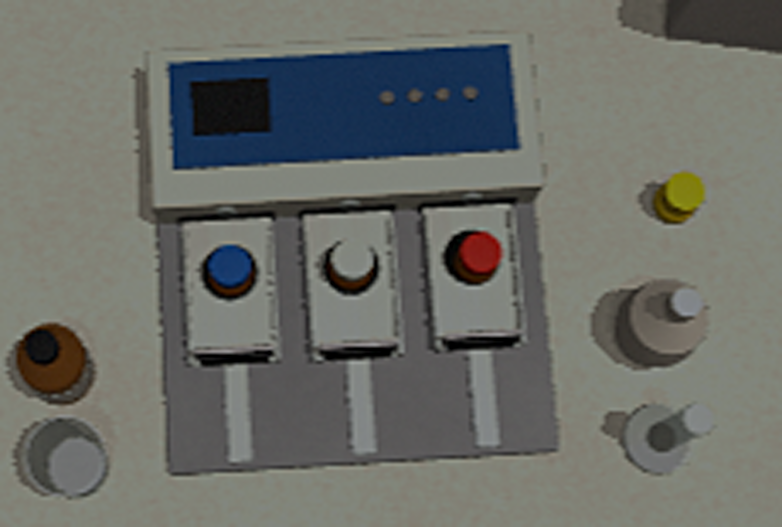

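View pics/scenez.png

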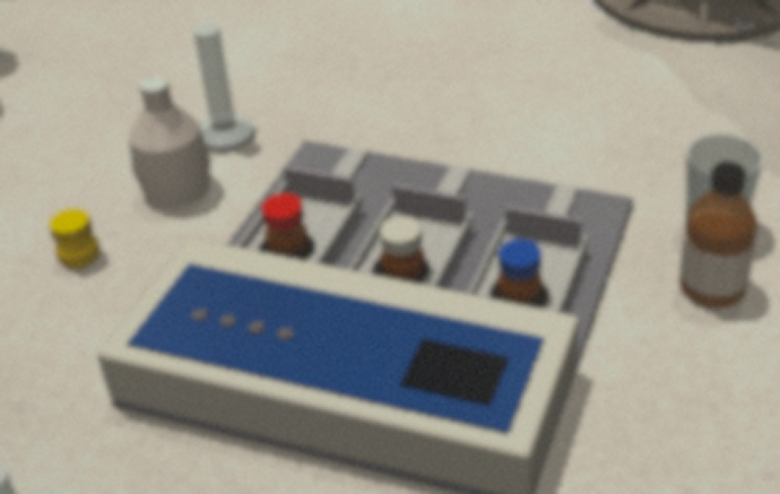

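```bash
cat > h.py <<'E'
import numpy as np,cv2
from bench import robot, optics, open_gripper, close, inverse_kinematics
def ray(d,uv,R,t,z):
    dc=np.array([(uv[0]-d["cx"])/d["fx"],(uv[1]-d["cy"])/d["fy"],1.])
    o=-R.T@t; v=R.T@dc; return o+v*(z-o[2])/v[2]
def wristcap():
    p=np.array(robot.read_position());E=np.array(robot.read_ee_rot())
    d=optics.capture("wrist");M=d["mount"]
    Rc=E@M[:3,:3]; o=p+E@M[:3,3]
    d["R"]=Rc.T; d["t"]=-Rc.T@o
    return d
def cast(d,uv,z): return ray(d,uv,np.array(d["R"]),np.array(d["t"]),z)
E
python3 - <<'E'
from h import *
d=np.load("top0.npy",allow_pickle=True).item()
f=lambda x,y:(170+(x+.5)/3.4-.5,90+(y+.5)/3.4-.5)
FL=cast(d,f(170,473),.01);FR=cast(d,f(557,450),.01)
print(FL,FR,np.linalg.norm(FL-FR))
v=FL-FR; yaw=np.degrees(np.arctan2(-v[0],v[1]));print("yaw",yaw)
ya=np.radians(yaw);X=np.array([np.cos(ya),np.sin(ya),0]);Y=np.array([-X[1],X[0],0])
O=(FL+FR)/2+.24*X;O[2]=0;print("O",O)
px=d["pixels"];hsv=cv2.cvtColor(px,cv2.COLOR_RGB2HSV)
for n,lo,hi in [("red",(0,150,90),(6,255,255)),("blue",(100,150,80),(125,255,255)),("yellow",(25,150,80),(35,255,255))]:
    m=cv2.inRange(hsv,lo,hi);k,l,s,c=cv2.connectedComponentsWithStats(m)
    for i in range(1,k):
        if 20<s[i,4]<400:
            P=cast(d,c[i],.066);q=P-O;print(n,c[i],s[i,4],P,"reader",q@X,q@Y)
for n,xy in [("amber",(43,347)),("beaker",(60,456)),("white",(660,325)),("cyl",(655,440)),("lipL",(230,350)),("lipM",(355,347)),("lipR",(480,340)),("whitecap",(352,258))]:
    P=cast(d,f(*xy),.066 if n=="whitecap" else .052 if "lip" in n else .125 if n=="amber" else 0.0);q=P-O;print(n,P,"reader",q@X,q@Y)
E
```

```text
[0.4565239  0.10067118 0.01      ] [ 0.52310597 -0.23795112  0.01      ] 0.34510611896127347
yaw 11.123951461069419
O [ 0.72530583 -0.02233626  0.        ]
red [55.73684211 77.19736842] 76 [0.84837142 0.66930848 0.066     ] reader 0.2541939580270259 0.6549068696330828
red [311.04716981 163.69811321] 106 [ 0.67953295 -0.1449209   0.066     ] reader -0.06856342830571416 -0.11145047814865586
blue [165.           4.44444444] 63 [1.14387484 0.3780396  0.066     ] reader 0.4879503498284337 0.3120982134392865
blue [98.30555556 23.44444444] 36 [1.04782424 0.5767129  0.066     ] reader 0.4320348083699962 0.5255701050931532
blue [237.34579439 167.53271028] 107 [0.63824144 0.07095655 0.066     ] reader -0.06742945203559782 0.10833755046513924
yellow [370.94 145.79] 100 [ 0.75924486 -0.31765983  0.066     ] reader -0.023676037118278856 -0.2963229918762803
amber [0.5336296  0.20982084 0.125     ] reader -0.14328446722801003 0.2647758573661824
beaker [0.45938642 0.20139444 0.        ] reader -0.21775849910103848 0.2708316711227969
white [ 6.51728256e-01 -3.22275026e-01  2.22044605e-16] reader -0.13006304499965757 -0.28010806918310666
cyl [ 0.5454823  -0.32637102  0.        ] reader -0.235103114740575 -0.26362884629164735
lipL [0.56577986 0.06123766 0.052     ] reader -0.14040471896943085 0.11278143071375184
lipM [ 0.58313061 -0.0466179   0.052     ] reader -0.14418876525555846 0.003604725991091267
lipR [ 0.60406345 -0.15428136  0.052     ] reader -0.14442094689919557 -0.10607457491789035
whitecap [ 0.65871135 -0.03379351  0.066     ] reader -0.0675537871125137 0.0016062239301626534
```

```bash
cat >> h.py <<'E'
ya=np.radians(11.12);X=np.array([np.cos(ya),np.sin(ya),0]);Y=np.array([-X[1],X[0],0])
O=np.array([.7253,-.0223,0])
RT=np.column_stack([-X,Y,[0,0,-1]])
def W(x,y,z): return O+x*X+y*Y+np.array([0,0,z])
def rd(P): q=np.array(P)-O; return np.array([q@X,q@Y,q[2]])
E
python3 - <<'E'
from h import *
close(10)
q=robot.read_q();print(inverse_kinematics(W(-.09,-.05,.17),RT))
robot.goto(W(-.09,-.05,.17),RT)
d=wristcap();np.save("w1.npy",d,allow_pickle=True);cv2.imwrite("pics/w1.png",d["pixels"][:,:,::-1])
print(robot.read_time_s(),robot.read_q(),rd(robot.read_position()),robot.read_grip_width())
E
```

```text
[-29.37891043  30.10711233  44.3124312   98.86371768 -23.66877664
  60.79479161 123.99673491]
4.7167 [-29.41801195  30.10770918  44.28466979  98.85757818 -23.66987911
  60.79652895 123.98375629] [-0.08972836 -0.04929555  0.16994781] 0.0008249769611432982
```

View pics/w1.png

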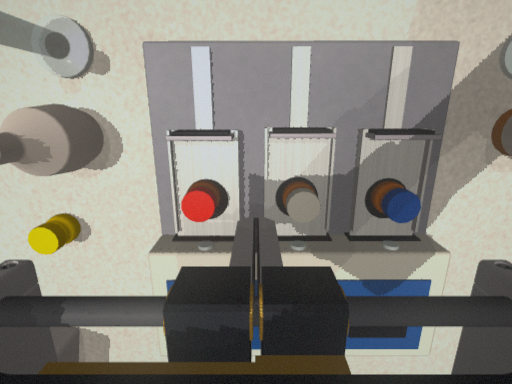

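Run:
```python
import cv2
a=cv2.imread("pics/w1.png")[100:240,140:470]; cv2.imwrite("pics/w1z.png",cv2.resize(a,None,fx=2.4,fy=2.4,interpolation=cv2.INTER_CUBIC))
from h import *
d=np.load("w1.npy",allow_pickle=True).item();g=cv2.cvtColor(d["pixels"],cv2.COLOR_RGB2GRAY)
for u in (190,225,280,320,385,425): print(u,[(v,int(g[v,u])) for v in range(124,150)])
for n,uv in [("FL",(458,42)),("FR",(144,42))]: print(n,rd(cast(d,uv,.01)))
for uv in [(202,136),(300,133),(400,136)]: print(rd(cast(d,uv,.052)))
```

```text
190 [(124, 145), (125, 147), (126, 141), (127, 143), (128, 143), (129, 110), (130, 68), (131, 53), (132, 63), (133, 67), (134, 63), (135, 64), (136, 157), (137, 189), (138, 186), (139, 174), (140, 158), (141, 193), (142, 207), (143, 205), (144, 203), (145, 208), (146, 211), (147, 211), (148, 209), (149, 210)]
225 [(124, 139), (125, 143), (126, 142), (127, 141), (128, 143), (129, 104), (130, 64), (131, 57), (132, 71), (133, 68), (134, 68), (135, 67), (136, 161), (137, 189), (138, 187), (139, 184), (140, 139), (141, 187), (142, 211), (143, 209), (144, 208), (145, 211), (146, 212), (147, 212), (148, 210), (149, 210)]
280 [(124, 140), (125, 139), (126, 139), (127, 98), (128, 54), (129, 61), (130, 67), (131, 65), (132, 62), (133, 105), (134, 173), (135, 181), (136, 171), (137, 159), (138, 178), (139, 193), (140, 195), (141, 197), (142, 206), (143, 208), (144, 204), (145, 205), (146, 209), (147, 207), (148, 207), (149, 205)]
320 [(124, 136), (125, 136), (126, 137), (127, 94), (128, 52), (129, 61), (130, 60), (131, 61), (132, 64), (133, 109), (134, 160), (135, 169), (136, 164), (137, 152), 
[... 241 characters left out ...]
 (132, 47), (133, 52), (134, 57), (135, 125), (136, 143), (137, 141), (138, 142), (139, 120), (140, 165), (141, 184), (142, 182), (143, 145), (144, 119), (145, 118), (146, 121), (147, 119), (148, 120), (149, 118)]
425 [(124, 81), (125, 83), (126, 83), (127, 82), (128, 94), (129, 71), (130, 48), (131, 45), (132, 47), (133, 41), (134, 63), (135, 88), (136, 94), (137, 95), (138, 94), (139, 87), (140, 96), (141, 96), (142, 92), (143, 87), (144, 84), (145, 83), (146, 80), (147, 77), (148, 77), (149, 75)]
FL [-0.23896278  0.1715775   0.01      ]
FR [-0.23879444 -0.17176168  0.01      ]
[-0.14136161 -0.10574896  0.052     ]
[-0.14448927 -0.00346454  0.052     ]
[-0.14144016  0.10120832  0.052     ]
```

View pics/w1z.png

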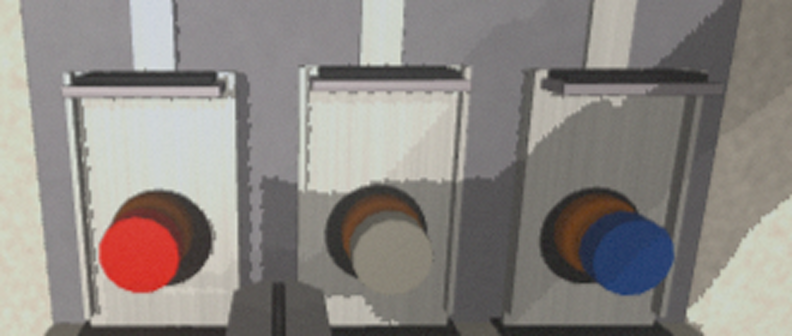

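```bash
cat >> h.py <<'E'
def F(): return np.array(robot.read_wrist_force())
def hookin(y,x,zt=.030):
    robot.move_l(W(x,y,.10),RT,.15)
    f0=F(); z=.10
    for z in (.065,.045,zt):
        robot.move_l(W(x,y,z),RT,.07)
        print("z",z,(F()-f0).round(1),rd(robot.read_position()).round(4))
        if abs((F()-f0)[2])>6: print("CONTACT in descent"); return False
    return True
E
python3 - <<'E'
from h import *
d=np.load("w1.npy",allow_pickle=True).item()
for v in (129,135.5,140.5): print(v,rd(cast(d,(202,v),.052)))
print(rd(cast(d,(167,138),.052))-rd(cast(d,(232.5,138),.052)))
for y in (.109,-.109):
  for x in (-.115,-.25): print(inverse_kinematics(W(x,y,.03),RT))
print(hookin(-.109,-.115), robot.read_time_s())
d=wristcap();np.save("w2.npy",d,allow_pickle=True);cv2.imwrite("pics/w2.png",d["pixels"][:,:,::-1])
d=optics.capture("scene");cv2.imwrite("pics/s2.png",cv2.resize(d["pixels"][120:310,80:380,::-1],None,fx=2.6,fy=2.6))
E
```

```text
129 [-0.14854036 -0.10537374  0.052     ]
135.5 [-0.14187761 -0.10572199  0.052     ]
140.5 [-0.13669502 -0.10599287  0.052     ]
[ 2.58515877e-05 -6.85780802e-02  0.00000000e+00]
[-40.571205    34.65398999  37.80261047 111.90754966 -30.33654815
  43.63436327 116.04722587]
[-46.22101685  24.50463795  40.82520518 128.97050333 -27.99622042
  35.28523575 116.52966442]
[-18.94224651  39.07841652  37.65095194 104.20668482 -31.43204519
  47.59585814 135.49480283]
[-18.13797049  29.95099761  38.984388   120.12646338 -29.52300898
  39.59741518 141.59658441]
z 0.065 [ 0.1  0.8 -0.1] [-0.1151 -0.1092  0.0649]
z 0.045 [0.  0.3 0.1] [-0.1153 -0.109   0.0445]
z 0.03 [-0.5  1.  -0.3] [-0.1153 -0.1089  0.0295]
True 6.95
```

View pics/w2.png

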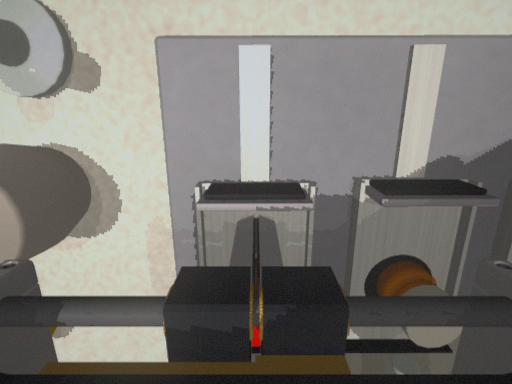

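View pics/s2.png

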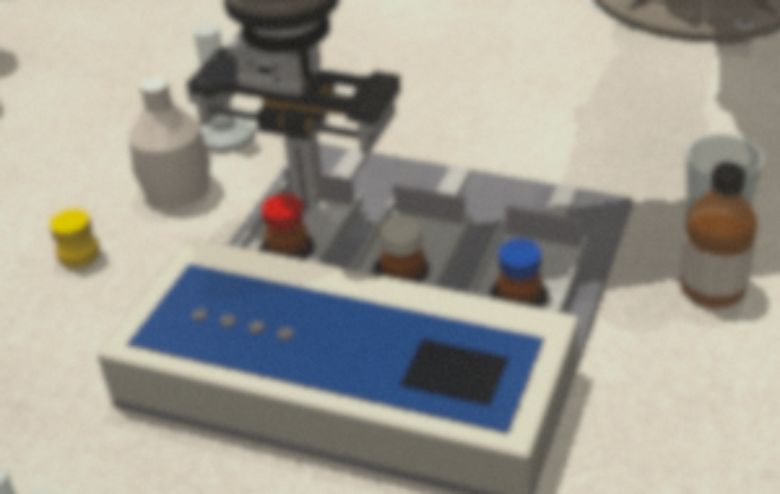

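The wrist view has the closed fingertips at (255,220), just behind the red tray's lip (row ~205). The scene view has them between the lip and the red jar. Now I'll pull, watching the force.

```bash
cat >> h.py <<'E'
def pull(y,x0,n1,z=.030):
    f0=F(); x=x0; c=None
    def step(dx,s):
        nonlocal x
        x-=dx; robot.move_l(W(x,y,z),RT,s)
        f=F()-f0; p=rd(robot.read_position())
        print(f"cmd {x:.4f} act {p[0]:.4f} z {p[2]:.4f} fX {f@X:.1f} fY {f@Y:.1f} fz {f[2]:.1f}")
        return f@X,p[0]
    while x0-x<.03:
        fx,p=step(.003,.03)
        if fx>1.2: c=p;break
    if c is None: print("no contact"); return x
    print("contact at",c)
    step(n1,.045)
    for i in range(16):
        fx,p=step(.003,.03)
        if fx>14: print("STOP");break
    return x
E
python3 - <<'E'
from h import *
x=pull(-.109,-.115,.070); print(x,robot.read_time_s())
E
```

```text
cmd -0.1180 act -0.1182 z 0.0302 fX 0.4 fY 0.3 fz 1.3
cmd -0.1210 act -0.1212 z 0.0301 fX -0.2 fY -0.3 fz 0.7
cmd -0.1240 act -0.1242 z 0.0300 fX 0.3 fY 0.0 fz 1.1
cmd -0.1270 act -0.1271 z 0.0300 fX 0.5 fY 1.2 fz 1.5
cmd -0.1300 act -0.1302 z 0.0300 fX 0.4 fY 0.5 fz 1.3
cmd -0.1330 act -0.1333 z 0.0300 fX 0.9 fY 1.0 fz 1.3
cmd -0.1360 act -0.1363 z 0.0300 fX 1.2 fY 0.1 fz 0.5
contact at -0.13631424664879946
cmd -0.2060 act -0.2060 z 0.0299 fX 1.4 fY 0.7 fz 1.7
cmd -0.2090 act -0.2094 z 0.0299 fX 0.6 fY -0.2 fz 0.9
cmd -0.2120 act -0.2123 z 0.0300 fX 1.8 fY 0.3 fz 0.3
cmd -0.2150 act -0.2153 z 0.0300 fX -0.1 fY 1.1 fz -0.3
cmd -0.2180 act -0.2183 z 0.0300 fX 0.5 fY 0.9 fz 0.4
cmd -0.2210 act -0.2211 z 0.0301 fX 1.1 fY 0.0 fz 1.8
cmd -0.2240 act -0.2213 z 0.0304 fX 16.3 fY -0.1 fz -10.1
STOP
-0.22400000000000003 12.0083
```

Run:
```python
from h import *
robot.move_l(W(-.210,-.109,.030),RT,.05)
robot.move_l(W(-.210,-.109,.10),RT,.1)
robot.move_l(W(-.16,-.02,.17),RT,.2)
d=wristcap();np.save("w3.npy",d,allow_pickle=True);cv2.imwrite("pics/w3.png",d["pixels"][:,:,::-1])
for v in (0,): pass
d=optics.capture("scene");cv2.imwrite("pics/s3.png",cv2.resize(d["pixels"][120:310,80:380,::-1],None,fx=2.6,fy=2.6))
print(robot.read_time_s())
```

```text
14.1583
```

View pics/w3.png

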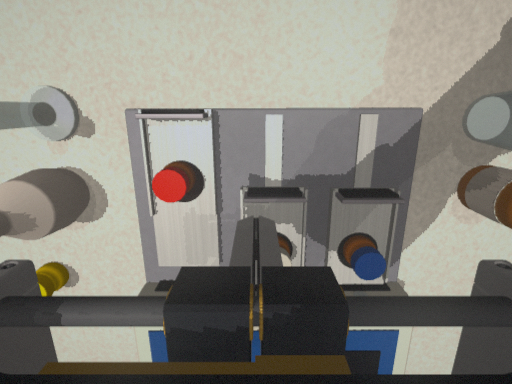

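View pics/s3.png

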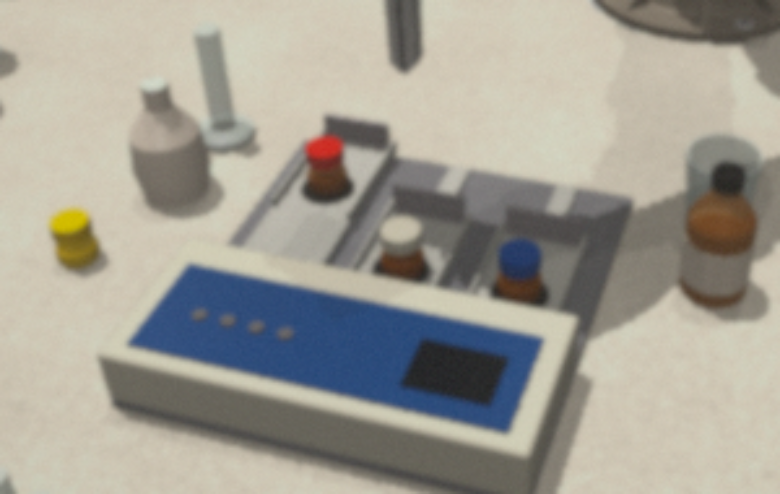

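The red tray is fully out: its lip is at (172,113) in the wrist view, level with the deck's front edge. The red jar is upright on its mark and the other trays haven't moved. The blue tray is next.

Run:
```python
from h import *
robot.move_l(W(-.115,.108,.13),RT,.2)
if hookin(.108,-.115):
    x=pull(.108,-.115,.070); print(x,robot.read_time_s())
```

```text
z 0.065 [0.  0.2 0.3] [-0.115   0.1078  0.0649]
z 0.045 [-0.1 -0.5  0.3] [-0.1153  0.1079  0.0446]
z 0.03 [-0.2 -0.7 -0.4] [-0.1153  0.1079  0.0295]
cmd -0.1180 act -0.1181 z 0.0302 fX 1.1 fY 0.9 fz 0.8
cmd -0.1210 act -0.1211 z 0.0301 fX 0.4 fY -0.2 fz 0.6
cmd -0.1240 act -0.1242 z 0.0300 fX 0.2 fY 0.2 fz 0.9
cmd -0.1270 act -0.1272 z 0.0300 fX -0.1 fY -0.0 fz 0.8
cmd -0.1300 act -0.1302 z 0.0300 fX 0.7 fY 0.5 fz -0.8
cmd -0.1330 act -0.1332 z 0.0300 fX 1.3 fY 1.5 fz 1.1
contact at -0.13322508972414365
cmd -0.2030 act -0.2030 z 0.0299 fX 1.4 fY 1.0 fz 0.6
cmd -0.2060 act -0.2064 z 0.0299 fX 0.8 fY 0.3 fz -0.3
cmd -0.2090 act -0.2094 z 0.0300 fX 1.1 fY 0.4 fz 0.5
cmd -0.2120 act -0.2123 z 0.0300 fX 0.4 fY 0.0 fz -0.5
cmd -0.2150 act -0.2153 z 0.0300 fX -0.7 fY -0.0 fz 1.0
cmd -0.2180 act -0.2183 z 0.0300 fX -0.4 fY 0.4 fz 0.7
cmd -0.2210 act -0.2213 z 0.0300 fX -0.6 fY 1.0 fz -0.4
cmd -0.2240 act -0.2217 z 0.0305 fX 13.2 fY -0.6 fz -9.2
cmd -0.2270 act -0.2218 z 0.0310 fX 26.4 fY 0.6 fz -19.2
STOP
-0.22700000000000004 22.025
```

Run:
```python
from h import *
robot.move_l(W(-.211,.108,.030),RT,.05)
robot.move_l(W(-.211,.108,.10),RT,.1)
robot.move_l(W(-.16,.0,.20),RT,.2)
d=wristcap();np.save("w4.npy",d,allow_pickle=True);cv2.imwrite("pics/w4.png",d["pixels"][:,:,::-1])
d=optics.capture("scene");cv2.imwrite("pics/s4.png",cv2.resize(d["pixels"][120:310,80:380,::-1],None,fx=2.6,fy=2.6))
print(robot.read_time_s())
```

```text
24.3667
```

View pics/w4.png

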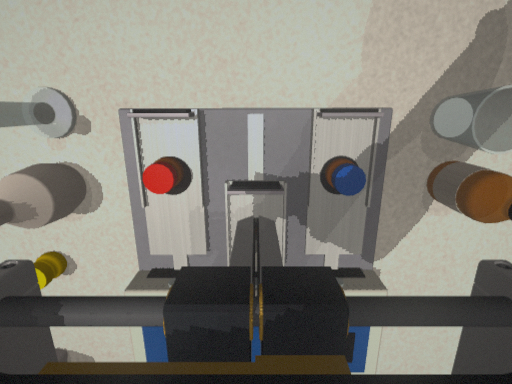

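View pics/s4.png

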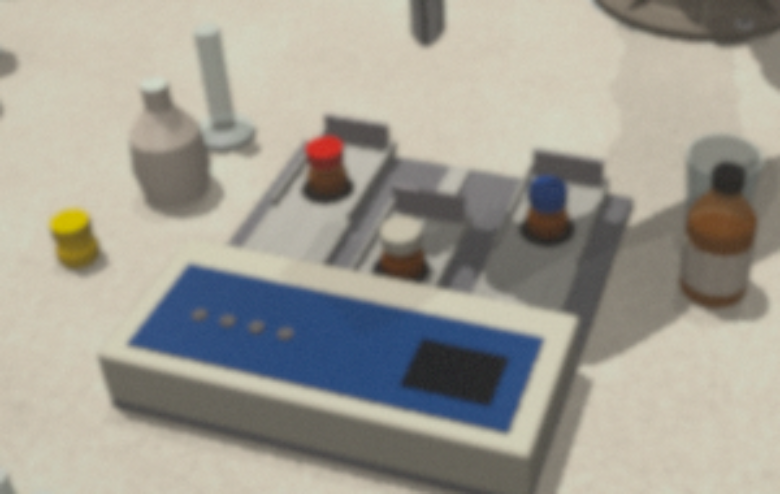

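Both lips are now at the same row (~113), at (163,113) and (350,113). The jars are upright on their marks, the white jar's tray is still in, and the glassware hasn't moved.

Run:
```python
from h import *
robot.finish_job(); print(robot.read_time_s())
```

```text
the job is handed in; nothing more can be done
the job is handed in; nothing more can be done
```

The job is done and handed in at about 24 s of the 61 s allowed; it reports no verdict. I drew out the right tray (red-capped jar) first and then the left tray (blue-capped jar). Each was pulled with the closed fingertips hooked behind the lip, without gripping it, until it met its stop.

- **Stops:** the pull force rose sharply at nearly the same place for both, with the fingertip about 221 mm (red) and 222 mm (blue) in front of the reader's origin. It reached 16 N on the red tray and 26 N on the blue. The blue pull went one 3 mm step past first contact, because the first reading (13 N) was just under my 14 N stop threshold.
- **Last pictures:** both lips are level at the deck's front edge and both jars stand upright on their seat marks. The white-capped jar's tray is still in the reader, and the glassware and the yellow jar look unmoved. The gripper was clear of everything.
- **Contact reading:** no check failed, but the force reading varied by about 1 N, so I couldn't tell exactly when the fingertip first touched each lip. I took the stop from the sharp rise and confirmed it in the pictures.

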